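# Feed a bamboo round through the flap of the offcut box

### The arm

A 6-joint arm with a two-finger parallel gripper is mounted at the origin on the work surface. World frame = base frame: x ahead of the robot, y to its left, z up, the work surface at z = 0. Lengths are in mm, angles in rad, forces in N, time in s.
With the tool pointing down it reaches from about 300 to 775 mm from the base axis. Payload 14.6 kg.
Tool frame: the origin (TCP) lies at the very end of the fingers, on their centre line; the grasp point (between the pads) lies 19 mm behind it; z points along the fingers, y is the direction in which the jaws open and shut (so a half turn about z gives the same grasp; the last joint's range is limited). The gripper opens to 94 mm and grips with 3 to 60 N. Pads are 16 mm wide; open, the fingers measure 119 mm over their backs; the gripper's body (75 mm by 177 mm) begins 78 mm behind the grasp point.
Start: joints at [1.237, 0.3, 1.521, -0, 1.321, -0.067], TCP at [145.003, 530.531, 205.446] pointing down, gripper open.
Joint ranges: [-3.03, 3.03], [-0.79, 2.21], [0.23, 2.52], [-1.04, 4.18], [0, 3.07], [-2.55, 2.55]. Speed limits (rad/s): [2.22, 2.22, 2.57, 3.14, 3.14, 3.14].

### API

Orientations are given as a rotation vector (axis times angle).
In Python, from station import r, viewer gives the robot as it stands.
- The arm moves only by the tool step_arm, never from a script. Its argument "increments" is text: rows parted by semicolons, each of 5 numbers parted by spaces: the shift along the tool's x, y, z in m, then the turn about the tool's z in rad, then the opening, from 0 (shut) to 1 (fully open). A call has 1 to 20 rows; each row shifts and turns the commanded pose from where the row before left it, along the tool's axes as they then stand; what a row does not reach is not made up. A row lasts 1/8 s, in which the tool goes at most 62.5 mm and 10.7 degrees, less where a joint would pass 70% of its speed; a pose out of reach is approached as far as the arm can. A call with a gripper value outside its range is refused whole. The fingers move at their own pace and stop on an object; "newtons" is the grip in N (left out, the last holds). Time passes only in rows, so rows that do not move let the fingers close. It gives the time, the measured TCP pose, the force and the opening at its end, in the units of the state.
- r.sense(): the state, without advancing time (a new reading comes with each control period).
- viewer.snapshot(name): name is "scene" or "top"; returns the picture (384x512x3 uint8, red, green, blue); there is no depth.
- viewer.camera_params(name): a dict with "fx", "fy", "cx", "cy" (pixels), "R" (3x3) and "t" (3): a world point X has camera coordinates R X + t. Camera axes: x right, y down, z forward; pixel columns grow to the right and rows downward; lengths in mm; the calibration is good to about 2 mm. A picture is of the moment at which its call begins. camera_params takes no time and is no camera call.
- r.finish_job(): hands the job in, once; it reports no verdict.
The state is a dict: "time_s": time; "joint_positions": joint angles; "joint_vel": joint speeds; "joint_torque": joint torques, N m; "eef_pos": TCP position; "tcp_rot": TCP orientation; "wrist_force": force on the tool from outside, world axes, zero at the start; "torque": the same for the moment, N m; "grip_width": finger opening in mm.
Only numpy, scipy, OpenCV 4.12 (cv2) and the standard library are available. Lean on these libraries where they do the work, as an engineer would, in place of code of your own. Each camera call takes 0.05 s, during which the arm holds its last target.

### The job

On the raised deck of the plywood offcut box lies a short round of bamboo beside a pine cone. Without picking it up, push the bamboo round across the deck with the fingers to the opening, slide it on under the hanging flap, pushing the flap open with it, until it drops into the box behind, then draw the fingers back out so that the flap swings shut. Do not strain the flap, and leave the pine cone and everything else on the table where they are.

Things in the scene. Friction and masses are not known exactly. Their poses are not given: they have to be found in the camera images.
- chute: Plywood offcut box with a feed deck, fixed to the table, 370 mm long (x), 384 mm wide (y). Origin on the table surface straight below the flap, mid-width. Its x axis points from the deck through the flap into the box (roughly away from the robot), z up.
- deck (a point): Middle of the deck's top, 90 mm before the flap, 70 mm above the table. The deck is level from 180 mm before the flap up to it and on through the opening; side rims at y = +-180 mm stand 10 mm above it; the edge nearest the robot has no rim.
- opening (a point): Middle of the opening at deck height, straight below the hinge; axes as the chute's. Opening y = -51 to +51 mm between cheeks (x -16 to +18, 66 mm high above the deck); beside them a fence 35 mm high. Hinge tube 12 mm thick, axis 58 mm above the deck (52 mm free below). The deck ends in a lip at x = +18 mm. Upright fingers cannot pass the tube; leaning 30 to 45 degrees, tips forward, they can.
- bin_floor (a point): Middle of the inside floor of the open-topped box behind the lip; floor 6 mm above the table, inside 164 x 180 mm, rim 100 mm above the table.
- flap (a joint): The aluminium flap hanging in the opening, 94 mm wide, 52 mm long, 2 mm thick, 20 g, hinged along its top edge on the rod. Value in rad: 0 = hanging shut (its lower edge 5 mm above the deck), grows as the lower edge is pushed towards the box, up to 1.5. It cannot swing towards the deck beyond 0. It opens with well under 1 N and falls shut by its own weight in about half a second.
- flap_edge (a point): Middle of the flap's lower edge.
- round: The short round of bamboo: an upright cylinder 60 mm in diameter and 36 mm high, green-brown with a shallow 8 mm deep recess in its top, about 75 to 120 g. Origin at its centre, half-way up (18 mm above the deck). Starts on the deck 75 to 100 mm before the flap, 70 to 95 mm to the left or right of the middle. It drops off the lip once its centre has passed the lip's end.
- cone: A pine cone, 48 mm wide and 45 mm high, standing on the deck on the other side of the middle from the bamboo round. Origin at the centre of its underside. Leave it alone.
- cone2: A second pine cone on the table, 52 mm wide, 50 mm high; origin under its centre. Bystander.
- twine: A spool of twine on the table, 60 mm wide, 60 mm high; origin under its centre. Bystander.
- half: A split length of bamboo lying on the table, 110 x 36 x 30 mm; origin under its centre. Bystander.
- glue: A white glue bottle, 54 mm wide, 150 mm high, on the table; origin under its centre. Bystander.
- gluegun: A glue gun lying on its side on the table, body 130 x 45 x 34 mm with a 100 mm handle; origin under the middle of its body. Bystander.
- mug: A white mug on the table, 80 mm wide, 90 mm high; origin under its centre. Bystander.
- shears: Pruning shears lying on the table, about 165 mm long; origin under the pivot. Bystander.
Things that resemble listed ones, but are neither listed nor needed, are in the scene too. Leave any blue or red look-alike of the round alone.

How it is judged:
By the outcome, as a careful person would: the job done as asked, in the order asked, and still so for the second after the job is handed in, with the robot touching nothing.
It also fails if it takes over 51 s, if anything falls off the work surface, if the arm or the gripper's body presses on something with over 40 N, if the wrist force passes 120 N, or if a joint passes its speed limit or range.

## Working session

There is one attempt and no reset: what is moved stays moved. The work goes in short steps, Python scripts to look and compute and a tool call to move; the robot and the scene stay as the last step left them, time stands still between calls to the robot, and variables do not carry over. Pictures are saved under pics/ and viewed, and the job is handed in when it is done.

Besides the shell and the picture viewer there is one more tool, called after "Emit:" in YAML: its name, and indented under it one key for each argument. step_arm: Moves the arm, as the interface text tells. Its arguments: {"type":"object","properties":{"increments":{"type":"string"},"newtons":{"type":"number"}},"required":["increments"]}

```bash
mkdir -p pics; ls; python3 - <<'E'
from station import r, viewer
import cv2,numpy as np
print(r.sense())
for n in("scene","top"):
    im=viewer.snapshot(n); cv2.imwrite(f"pics/{n}0.png",cv2.resize(im[:,:,::-1],(800,600),interpolation=cv2.INTER_CUBIC))
    np.save(f"pics/{n}0.npy",im)
    print(n,viewer.camera_params(n))
E
```

```text
pics
{'time_s': 0.0, 'joint_positions': array([ 1.23738891e+00,  3.00483801e-01,  1.52160370e+00, -2.44736781e-05,
        1.32069220e+00, -6.66091673e-02]), 'joint_vel': array([-0.00151603, -0.00077287,  0.00024809, -0.00065583, -0.00268973,
       -0.00040358]), 'joint_torque': array([ 3.50549679e-03, -5.31814384e+01, -3.52730405e+01,  7.09880982e-02,
        2.44872255e-02, -8.48633658e-05]), 'eef_pos': array([144.92932008, 530.28033182, 204.86979494]), 'tcp_rot': array([-4.17806061e-01, -3.11347127e+00,  1.83471583e-03]), 'wrist_force': array([-0.17077318,  0.71594515,  0.40672991]), 'torque': array([-0.03705232,  0.01172608, -0.04585537]), 'grip_width': 93.87904407014976}
scene {'fx': 454.40350766043764, 'fy': 454.40350766043764, 'cx': 258.9073777564429, 'cy': 197.22942030458844, 'R': array([[ 0.72392585,  0.68987724, -0.00087392],
       [ 0.56671326, -0.59540459, -0.5694993 ],
       [-0.39340494,  0.41178001, -0.82199135]]), 't': array([-372.89316271, -260.09852481, 1964.58988357])}
top {'fx': 376.20208400327357, 'fy': 376.20208400327357, 'cx': 260.0603934509348, 'cy': 192.38023671808767, 'R': array([[ 0.01584086, -0.99949362,  0.02759641],
       [-0.98805256, -0.01987922, -0.15282982],
       [ 0.15330102, -0.02484575, -0.98786714]]), 't': array([ -49.26122935,  562.10601148, 1149.20763529])}
```

View pics/scene0.png

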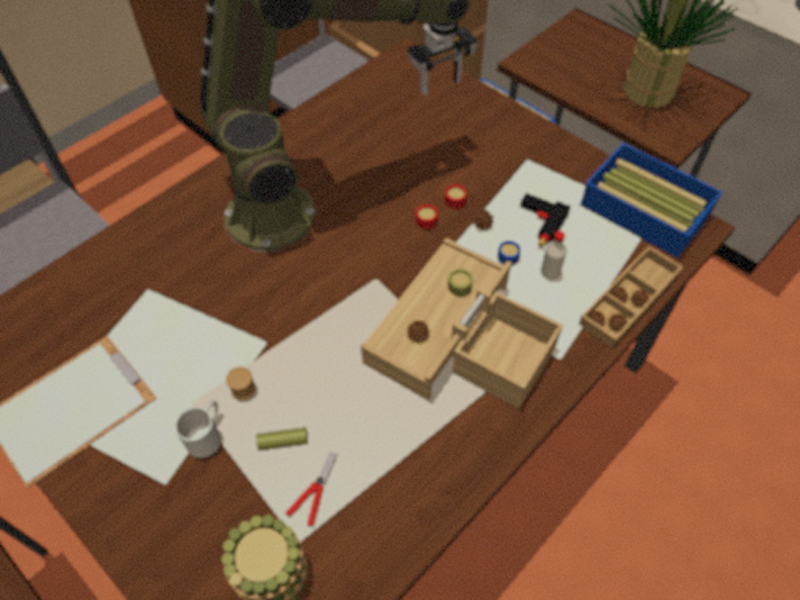

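View pics/top0.png

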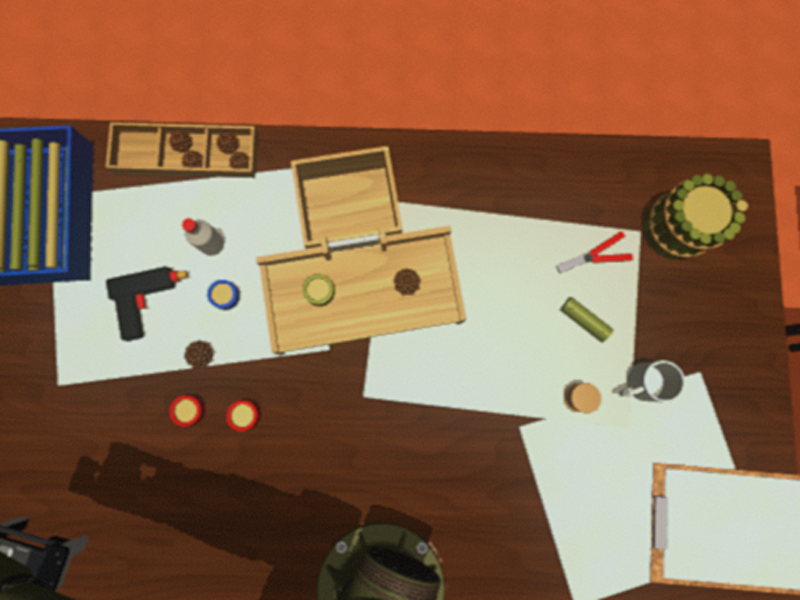

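The top view shows the round at about (319,289), the cone at (407,281), the flap near (354,242) and the box behind it. I'll enlarge the chute next.

```bash
python3 - <<'E'
import cv2,numpy as np
a=np.load("pics/top0.npy")[85:235,155:305]; cv2.imwrite("pics/ctop.png",cv2.resize(a[:,:,::-1],(600,600),interpolation=cv2.INTER_CUBIC))
a=np.load("pics/scene0.npy")[145:265,225:375]; cv2.imwrite("pics/cscene.png",cv2.resize(a[:,:,::-1],(750,600),interpolation=cv2.INTER_CUBIC))
E
```

```text
(no output)
```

View pics/ctop.png

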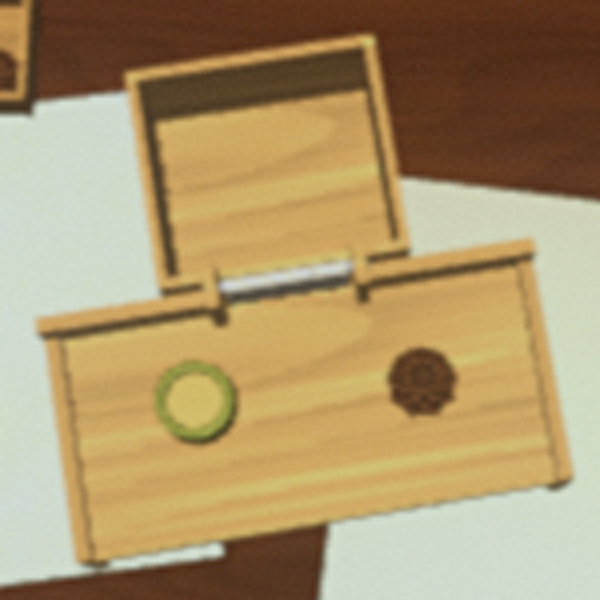

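View pics/cscene.png

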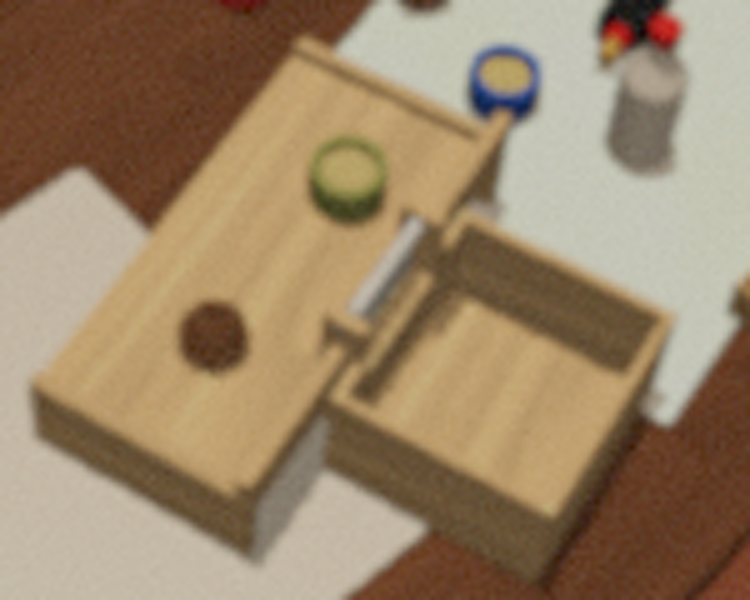

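```bash
cat > h.py <<'E'
import numpy as np
from station import r, viewer
from scipy.optimize import least_squares
C={n:viewer.camera_params(n) for n in("top","scene")}
def proj(n,X):
    c=C[n];q=np.asarray(X)@np.array(c["R"]).T+c["t"]
    return np.stack([c["fx"]*q[...,0]/q[...,2]+c["cx"],c["fy"]*q[...,1]/q[...,2]+c["cy"]],-1)
def px(n,u):
    s,o=(4,(155,85)) if n=="top" else (5,(225,145))
    return (np.array(u)+.5)/s-.5+o
def ray(n,p,z):
    c=C[n];R=np.array(c["R"]);d=R.T@np.array([(p[0]-c["cx"])/c["fx"],(p[1]-c["cy"])/c["fy"],1]);o=-R.T@c["t"]
    return o+d*(z-o[2])/d[2]
def W(p,X):
    X=np.atleast_2d(X).astype(float);c,s=np.cos(p[2]),np.sin(p[2])
    return np.stack([p[0]+c*X[:,0]-s*X[:,1],p[1]+s*X[:,0]+c*X[:,1],X[:,2]],-1)
E
python3 - <<'E'
from h import *
obs=[("top",(82,565),(-180,192,80)),("top",(572,484),(-180,-192,80)),("top",(126,74),(190,98,100)),("top",(376,37),(190,-98,100)),
("scene",(300,38),(-180,192,80)),("scene",(35,385),(-180,-192,70)),("scene",(672,318),(190,98,100)),("scene",(550,517),(190,-98,100)),
]
def f(p): return np.concatenate([proj(n,W(p,X))[0]-px(n,u) for n,u,X in obs])
s=least_squares(f,[500,50,0.1],loss="soft_l1",x_scale=[100,100,.1]);print(s.x,s.fun.reshape(-1,2).round(1))
p=s.x;np.save("chute.npy",p)
def loc(P): 
    c,s_=np.cos(p[2]),np.sin(p[2]);d=P[:2]-p[:2];return (c*d[0]+s_*d[1],-s_*d[0]+c*d[1])
print("round",[(P,loc(P)) for P in (ray("top",px("top",(196,400)),106),ray("scene",px("scene",(348,165)),106))])
print("cone",[(P,loc(P)) for P in (ray("top",px("top",(422,381)),92),ray("scene",px("scene",(214,336)),92))])
for X in [(0,47,128),(0,-47,128),(0,0,70),(18,51,136),(-16,-51,136),(-180,0,70)]:
  print(X,W(p,X)[0].round(),[((proj(n,W(p,X))[0]-o+.5)*k-.5).round() for n,o,k in(("top",(155,85),4),("scene",(225,145),5))])
E
```

```text
[6.62000737e+02 6.44563128e+01 1.85602463e-01] [[-1.3  0.1]
 [ 1.1 -0.6]
 [ 0.5  0.2]
 [-0.   0. ]
 [ 0.5 -0.5]
 [-1.8  0.3]
 [ 0.8 -0.7]
 [-0.1 -0. ]]
round [(array([573.40496341, 132.19632276, 106.        ]), (np.float64(-74.57351165139093), np.float64(82.92593978379547))), (array([573.25330679, 131.16936267, 106.        ]), (np.float64(-74.91207747207014), np.float64(81.9446039900916)))]
cone [(array([594.12803862, -37.52741586,  92.        ]), (np.float64(-85.52694524764985), np.float64(-87.70704527380168))), (array([598.59125487, -43.18393142,  92.        ]), (np.float64(-82.1842295460068), np.float64(-94.09004765007322)))]
(0, 47, 128) [653. 111. 128.] [array([226., 290.]), array([415., 224.])]
(0, -47, 128) [671.  18. 128.] [array([350., 270.]), array([349., 314.])]
(0, 0, 70) [662.  64.  70.] [array([293., 298.]), array([376., 313.])]
(18, 51, 136) [670. 118. 136.] [array([216., 265.]), array([440., 224.])]
(-16, -51, 136) [656.  11. 136.] [array([359., 287.]), array([327., 302.])]
(-180, 0, 70) [485.  31.  70.] [array([329., 524.]), array([171., 206.])]
```

Emit:
step_arm:
  increments: "-0.0352 -0.0156 0 0 0.17;-0.0352 -0.0156 0 0 0.17;-0.0352 -0.0156 0 0 0.17;-0.0352 -0.0156 0 0 0.17;-0.0352 -0.0156 0 0 0.17;-0.0352 -0.0156 0 0 0.17;-0.0352 -0.0156 0 0 0.17;-0.0352 -0.0156 0 0 0.17;-0.0352 -0.0156 0 0 0.17;-0.0352 -0.0156 0 0 0.17;-0.0352 -0.0156 0 0 0.17;-0.0352 -0.0156 0 0 0.17;-0.0352 -0.0156 0 0 0.17;-0.0352 -0.0156 0 0 0.17;0 0 0 0.18 0.17;0 0 0 0.18 0.17;0 0 0 0.18 0.17;0 0 0 0.18 0.17;0 0 0 0.18 0.17;0 0 0 0.18 0.17"

```text
time_s: 2.6
eef_pos: [562.6, 189.9, 205.0]
tcp_rot: [-1.966, -2.45, 0.001]
wrist_force: [-0.3, -0.1, 0.4]
grip_width: 16.2
```

```bash
cat >> h.py <<'E'
from scipy.spatial.transform import Rotation as Ro
P=np.load("chute.npy") if __import__("os").path.exists("chute.npy") else None
def loc(X):
    c,s=np.cos(P[2]),np.sin(P[2]);d=X[:2]-P[:2];return np.array([c*d[0]+s*d[1],-s*d[0]+c*d[1]])
def st():
    s=r.sense();R=Ro.from_rotvec(s["tcp_rot"]).as_matrix()
    phi=np.arctan2(R[1,1],R[0,1])
    print("t",s["time_s"],"chute xy",loc(s["eef_pos"]).round(1),"z",s["eef_pos"][2].round(1),"phi-yaw",phi-P[2],"tilt",R[:,2].round(3),"grip",s["grip_width"],"F",s["wrist_force"].round(1),"q",s["joint_positions"].round(2))
def shot(n,name,box=None):
    import cv2
    a=viewer.snapshot(n);np.save(f"pics/{name}.npy",a)
    if box is None: box=(155,85,150,150) if n=="top" else (225,145,150,120)
    x,y,w,h=box;k=4 if n=="top" else 5
    cv2.imwrite(f"pics/{name}.png",cv2.resize(a[y:y+h,x:x+w,::-1],(w*k,h*k),interpolation=cv2.INTER_CUBIC))
E
python3 -c "
from h import *
st();shot('top','t1');shot('scene','s1')"
```

```text
t 2.6 chute xy [-74.5 141.6] z 205.0 phi-yaw 0.032484282185594765 tilt [-0.001 -0.    -1.   ] grip 16.209600795497813 F [-0.3 -0.1  0.4] q [ 0.26  0.4   1.39 -0.    1.35  0.05]
```

View pics/t1.png

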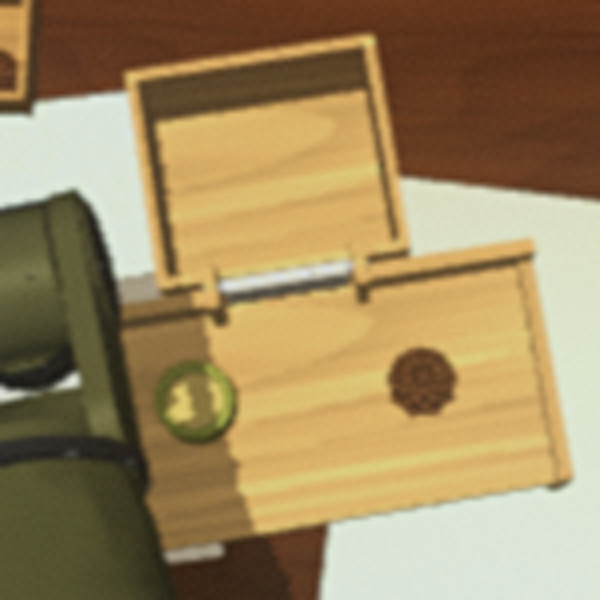

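View pics/s1.png

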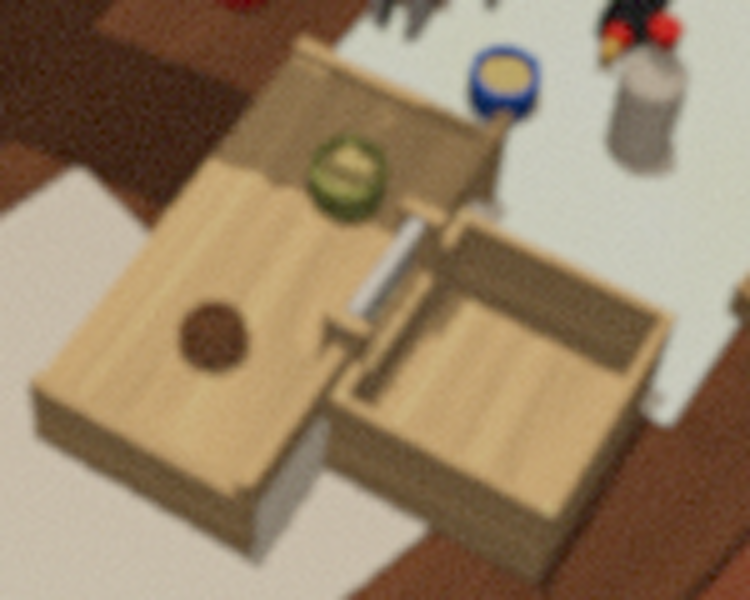

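The top view shows the arm to the left of the round, with the round and cone unmoved. The scene view has the fingertips at the upper edge, about (400,30), above the left deck rim. I'll lower beside the round.

Emit:
step_arm:
  increments: "0 0 0.025 0.03 0.17;0 0 0.025 0 0.17;0 0 0.025 0 0.17;0 0 0.02 0 0.17;0 0 0.015 0 0.17;0 0 0.012 0 0.17;0 0 0 0 0.17"

```text
time_s: 3.58
eef_pos: [562.6, 189.9, 82.8]
tcp_rot: [-1.994, -2.427, 0.001]
wrist_force: [-0.4, 0.8, -0.3]
grip_width: 15.6
```

```bash
python3 -c "
from h import *
st();shot('scene','s2',(225,105,150,120))"
```

```text
t 3.575 chute xy [-74.6 141.6] z 82.8 phi-yaw 0.009313071554577196 tilt [-0.001 -0.    -1.   ] grip 15.630509957066472 F [-0.4  0.8 -0.3] q [0.26 0.52 1.51 0.   1.11 0.07]
```

View pics/s2.png

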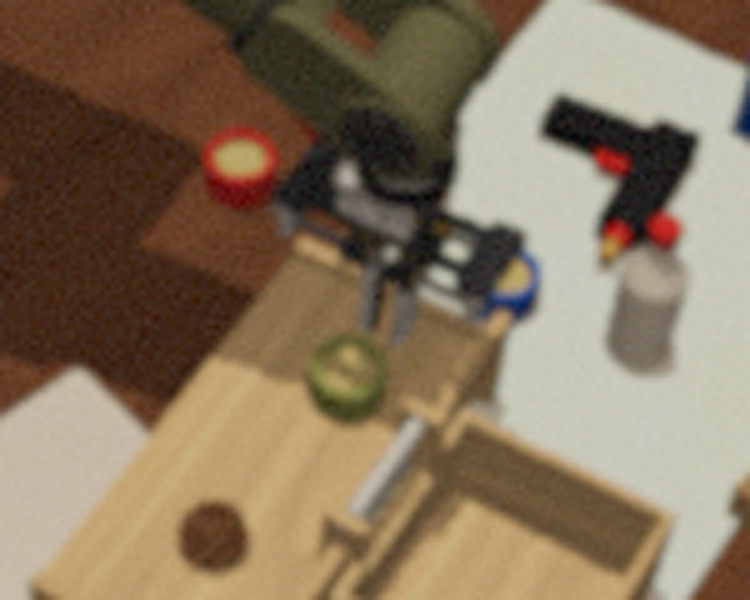

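The fingertips are at (370,325) and (402,335) in the crop, just left of the round at (348,370). Now I'll push it sideways.

Emit:
step_arm:
  increments: "-0.006 0 0.002 0 0.17;-0.007 0 0 0 0.17;-0.007 0 0 0 0.17;-0.006 0 0 0 0.17;-0.006 0 0 0 0.17;-0.006 0 0 0 0.17;-0.006 0 0 0 0.17;-0.006 0 0 0 0.17;-0.006 0 0 0 0.17;-0.006 0 0 0 0.17;-0.006 0 0 0 0.17;-0.006 0 0 0 0.17;-0.006 0 0 0 0.17;-0.006 0 0 0 0.17"

```text
time_s: 5.38
eef_pos: [579.4, 105.1, 81.4]
tcp_rot: [-1.996, -2.426, 0.0]
wrist_force: [-0.1, 1.6, 2.0]
grip_width: 16.0
```

```bash
python3 -c "
from h import *
st();shot('scene','s3',(225,105,150,120))"
```

```text
t 5.375 chute xy [-73.6  55.2] z 81.4 phi-yaw 0.008363516338341842 tilt [-0. -0. -1.] grip 15.96965383943157 F [-0.1  1.6  2. ] q [ 0.12  0.51  1.53 -0.    1.1  -0.08]
```

View pics/s3.png

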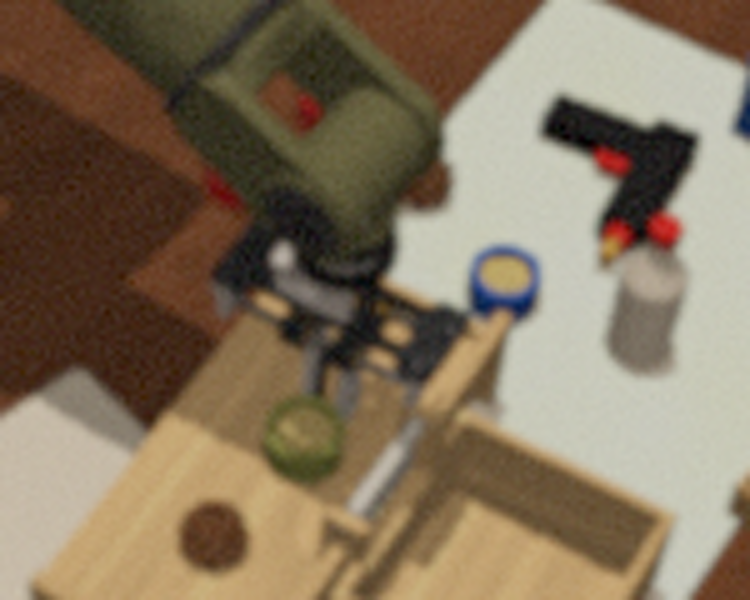

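The round's top is now at about (304,428) in the crop, with the fingers behind it at (314,390) and (347,393). Locating it now.

```bash
python3 -c "
from h import *
for u in [(303,428)]:print(loc(ray('scene',(np.array(u)+.5)/5-.5+(225,105),106)))"
```

```text
[-73.20150942  13.73120183]
```

Emit:
step_arm:
  increments: "-0.006 0 0 0 0.17;-0.006 0 0 0 0.17;-0.004 0 0 0 0.17;0 0 0 0 0.17;0.008 0 0 0 0.17;0.015 0 0 0 0.17;0 0 -0.02 0 0.17;0 0 -0.03 0 0.17;0 -0.02 -0.03 -0.1 0.17"

```text
time_s: 6.55
eef_pos: [558.2, 109.7, 162.1]
tcp_rot: [-1.869, -2.525, 0.0]
wrist_force: [-0.0, 0.0, 0.4]
grip_width: 15.8
```

```bash
python3 -c "
from h import *
st();shot('scene','s4',(225,105,150,120));shot('top','t4')"
```

```text
t 6.55 chute xy [-93.6  63.6] z 162.1 phi-yaw 0.11111385151007383 tilt [-0.  0. -1.] grip 15.782871233114754 F [-0.   0.   0.4] q [ 0.13  0.38  1.52  0.    1.24 -0.17]
```

View pics/s4.png

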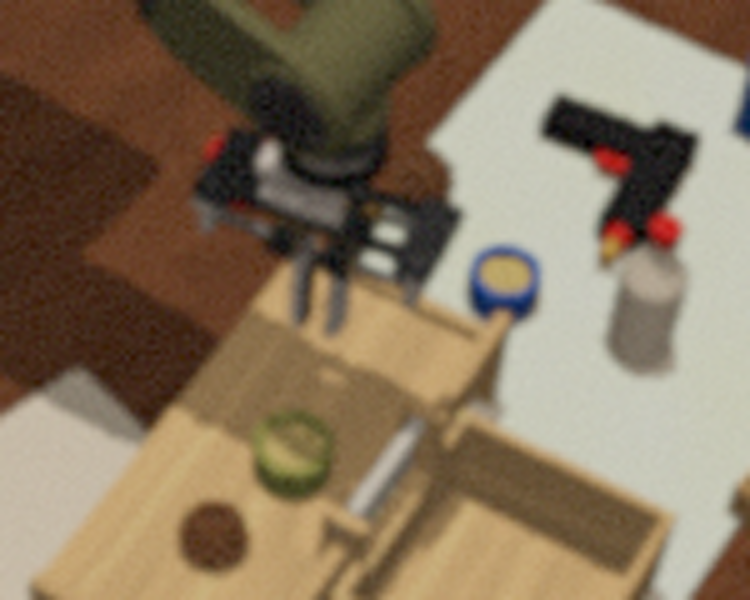

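View pics/t4.png

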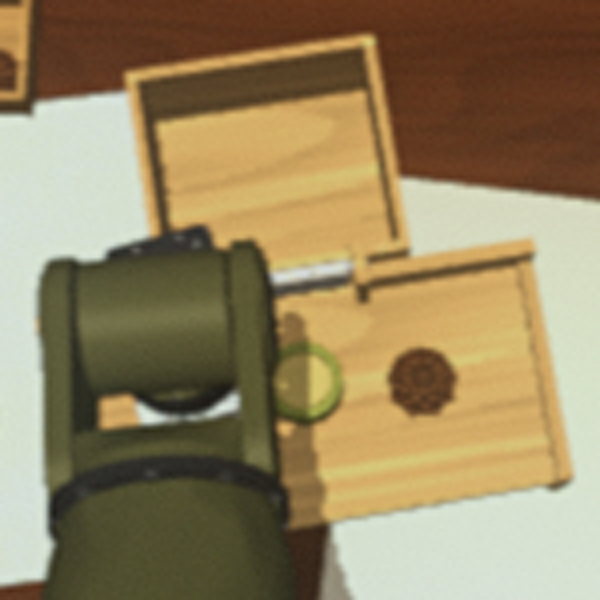

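The round's top is at about (293,442) in the scene crop and (302,382) in the top crop. The cone is unmoved.

```bash
python3 -c "
from h import *
print(loc(ray('scene',(np.array((293,442))+.5)/5-.5+(225,105),106)),loc(ray('top',px('top',(302,382)),106)))
# cheek/flap centre check: tube ends in original top crop
print(loc(ray('top',px('top',(219,288)),134)),loc(ray('top',px('top',(351,266)),134)))
print('cheek near corners, z136',loc(ray('top',px('top',(361,284)),136)),loc(ray('top',px('top',(215,305)),136)))"
```

```text
[-72.83035627  -1.06950696] [-74.01318383   2.4527545 ]
[ 0.49922945 51.27170635] [  1.26358335 -47.79425439]
cheek near corners, z136 [-14.02323704 -52.82988838] [-12.29554586  55.95597941]
```

Emit:
step_arm:
  increments: "0 0 0 -0.18 0.17;0 0 0 -0.18 0.17;0 0 0 -0.18 0.17;0 0 0 -0.18 0.17;0 0 0 -0.18 0.17;0 0 0 -0.18 0.17;0 0 0 -0.18 0.17;0 0 0 -0.18 0.17;0 0 0 0 0.17;0.014 -0.021 0 0 0.17;0.014 -0.021 0 0 0.17;0.014 -0.021 0 0 0.17;0 0 0.025 0 0.17;0 0 0.02 0 0.17;0 0 0.015 0 0.17;0 0 0 0 0.17"

```text
time_s: 8.65
eef_pos: [526.8, 39.8, 100.4]
tcp_rot: [0.253, -3.13, -0.0]
wrist_force: [0.3, -0.3, -0.5]
grip_width: 15.5
```

```bash
python3 -c "
from h import *
st();shot('scene','s5',(225,105,150,120))"
```

```text
t 8.65 chute xy [-137.5    0.7] z 100.4 phi-yaw 1.5463472148819228 tilt [-0.002 -0.    -1.   ] grip 15.489850691207959 F [ 0.3 -0.3 -0.5] q [ 0.01  0.37  1.69  0.    1.08 -1.73]
```

View pics/s5.png

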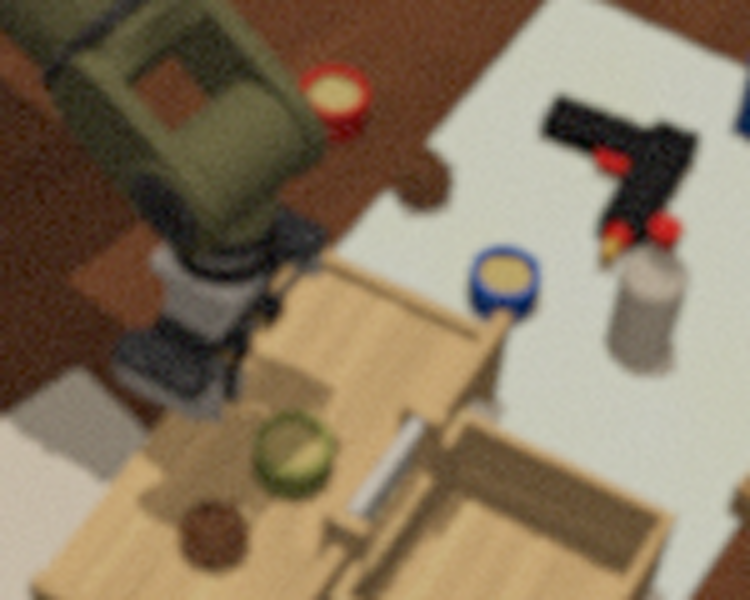

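The fingers are behind the round, under the gripper at about (232,385), with the round at (293,445). Next I'll lower and push it towards the opening.

Emit:
step_arm:
  increments: "0 0 0.01 -0.024 0.17;0 0 0.009 0 0.17;-0.007 0 0 0 0.17;-0.007 0 0 0 0.17;-0.007 0 0 0 0.17;-0.006 0 0 0 0.17;-0.006 0 0 0 0.17;-0.006 0 0 0 0.17;-0.006 0 0 0 0.17;-0.006 0 0 0 0.17;-0.006 0 0 0 0.17;-0.006 0 0 0 0.17;0 0 0 0 0.17"

```text
time_s: 10.32
eef_pos: [589.5, 51.4, 82.3]
tcp_rot: [-0.294, 3.128, 0.0]
wrist_force: [-0.2, 0.5, -0.5]
grip_width: 15.7
```

```bash
python3 -c "
from h import *
st();shot('scene','s6',(225,105,150,120));shot('top','t6')"
```

```text
t 10.325 chute xy [-73.7   0.5] z 82.3 phi-yaw 1.572404585277566 tilt [ 0.  0. -1.] grip 15.739673689989628 F [-0.2  0.5 -0.5] q [ 0.03  0.52  1.52  0.    1.11 -1.73]
```

View pics/s6.png

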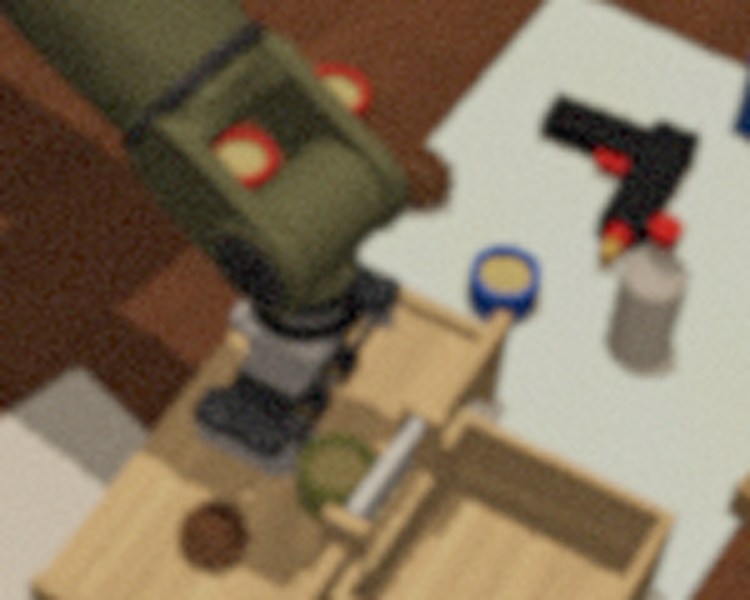

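View pics/t6.png

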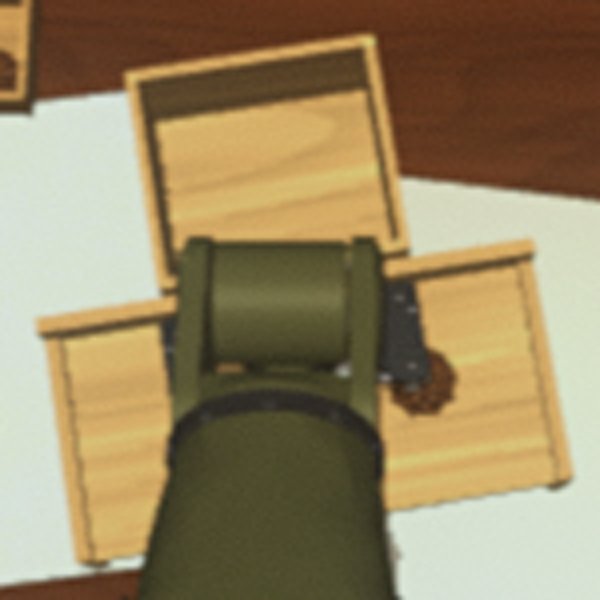

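The round, about (338,466) in the scene crop, is now just before the flap. The cone is clear and unmoved.

```bash
python3 -c "
from h import *
for u in [(338,466),(336,470)]:print(loc(ray('scene',(np.array(u)+.5)/5-.5+(225,105),106)))"
```

```text
[-34.25390085  -1.55087508]
[-33.67335201  -5.38609749]
```

Emit:
step_arm:
  increments: "-0.005 0 0 0 0.17;-0.005 0 0 0 0.17;-0.005 0 0 0 0.17;-0.005 0 0 0 0.17;-0.005 0 0 0 0.17;-0.005 0 0 0 0.17;-0.005 0 0 0 0.17;-0.005 0 0 0 0.17;-0.004 0 0 0 0.17;0 0 0 0 0.17"

```text
time_s: 11.68
eef_pos: [632.6, 59.5, 82.4]
tcp_rot: [-0.294, 3.128, 0.0]
wrist_force: [0.2, -0.5, -0.6]
grip_width: 15.9
```

```bash
python3 -c "
from h import *
st();shot('scene','s7',(225,105,150,120))"
```

```text
t 11.675 chute xy [-29.8   0.6] z 82.4 phi-yaw 1.5724352384220421 tilt [ 0.  0. -1.] grip 15.906399737292139 F [ 0.2 -0.5 -0.6] q [ 0.04  0.6   1.38  0.    1.16 -1.72]
```

View pics/s7.png

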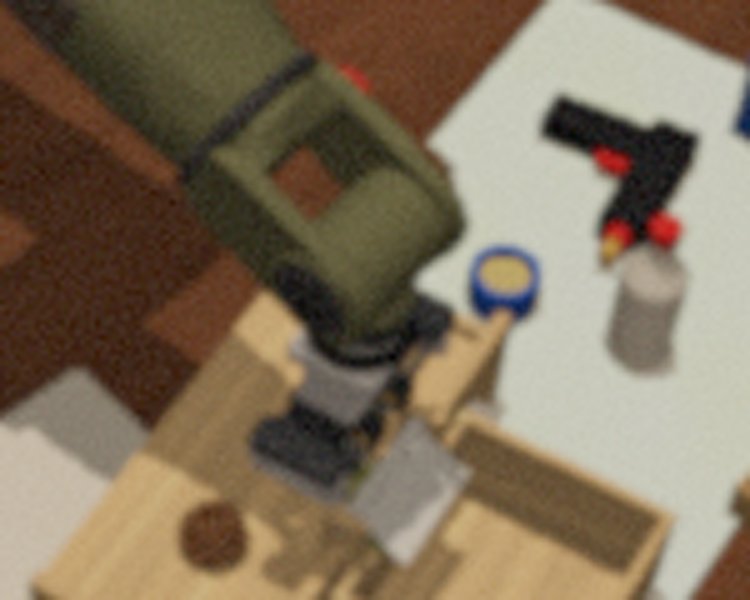

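The flap is held open by the round, seen as the grey plate around (410,490). Now the last push over the lip.

Emit:
step_arm:
  increments: "-0.004 0 0 0 0.17;-0.005 0 0 0 0.17;-0.005 0 0 0 0.17;0 0 0 0 0.17"

```text
time_s: 12.22
eef_pos: [646.5, 62.2, 82.3]
tcp_rot: [-0.294, 3.128, 0.0]
wrist_force: [-0.2, -0.3, -0.3]
grip_width: 15.7
```

```bash
python3 -c "
from h import *
st();shot('scene','s8',(225,105,150,120))"
```

```text
t 12.225 chute xy [-15.7   0.6] z 82.3 phi-yaw 1.5724498201420707 tilt [ 0.  0. -1.] grip 15.701172037079571 F [-0.2 -0.3 -0.3] q [ 0.04  0.63  1.33  0.    1.17 -1.72]
```

View pics/s8.png

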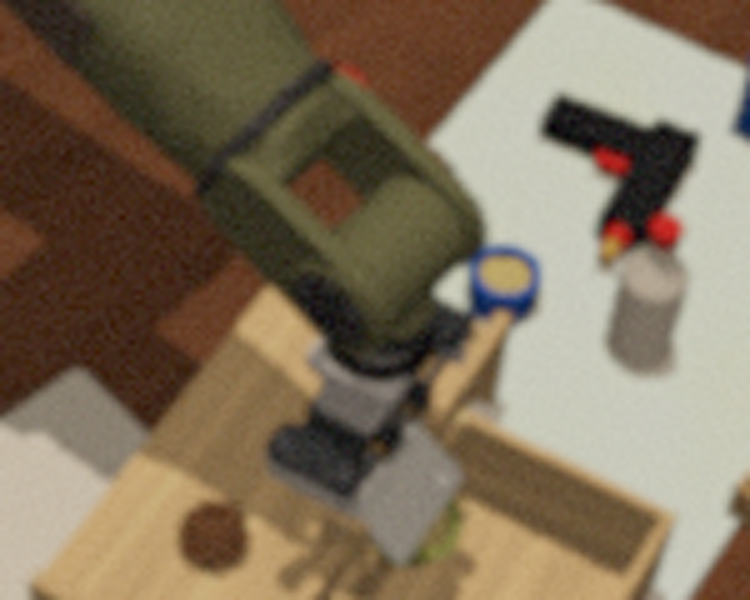

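The round's green edge shows past the flap at (445,535). I'll wait briefly to see if it's tipping.

Emit:
step_arm:
  increments: "0 0 0 0 0.17;0 0 0 0 0.17;0 0 0 0 0.17"

```text
time_s: 12.65
eef_pos: [646.0, 62.1, 82.5]
tcp_rot: [-0.294, 3.128, -0.0]
wrist_force: [-0.0, 0.2, 0.2]
grip_width: 15.9
```

```bash
python3 -c "
from h import *
st();shot('scene','s9',(275,175,100,80));import cv2
a=np.load('pics/s9.npy')[175:255,275:375,::-1];cv2.imwrite('pics/s9.png',cv2.resize(a,(750,600),interpolation=cv2.INTER_CUBIC))"
```

```text
t 12.65 chute xy [-16.1   0.6] z 82.5 phi-yaw 1.5724351152830804 tilt [ 0. -0. -1.] grip 15.923633009215136 F [-0.   0.2  0.2] q [ 0.04  0.63  1.33 -0.    1.18 -1.72]
```

View pics/s9.png

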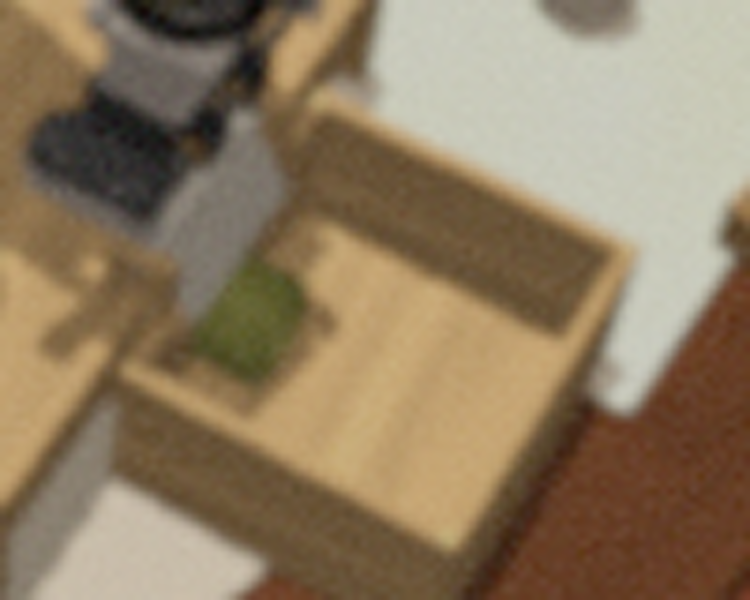

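The round (250,320) has tipped into the box, and the flap is still partly open. Now I'll draw the fingers back.

Emit:
step_arm:
  increments: "0.01 0 0 0 0.17;0.02 0 0 0 0.17;0.025 0 0 0 0.17;0.025 0 0 0 0.17;0.02 0 0 0 0.17;0 0 0 0 0.17"

```text
time_s: 13.45
eef_pos: [546.9, 43.3, 82.8]
tcp_rot: [-0.293, 3.128, -0.0]
wrist_force: [-0.8, 0.3, -0.2]
grip_width: 15.9
```

```bash
python3 -c "
from h import *
st();shot('scene','s10',(275,175,100,80));import cv2
a=np.load('pics/s10.npy')[165:245,275:375,::-1];cv2.imwrite('pics/s10.png',cv2.resize(a,(750,600),interpolation=cv2.INTER_CUBIC));shot('top','t10')"
```

```text
t 13.45 chute xy [-117.     0.5] z 82.8 phi-yaw 1.5721306134704378 tilt [ 0. -0. -1.] grip 15.929593836770419 F [-0.8  0.3 -0.2] q [ 0.01  0.43  1.65 -0.    1.06 -1.75]
```

View pics/s10.png

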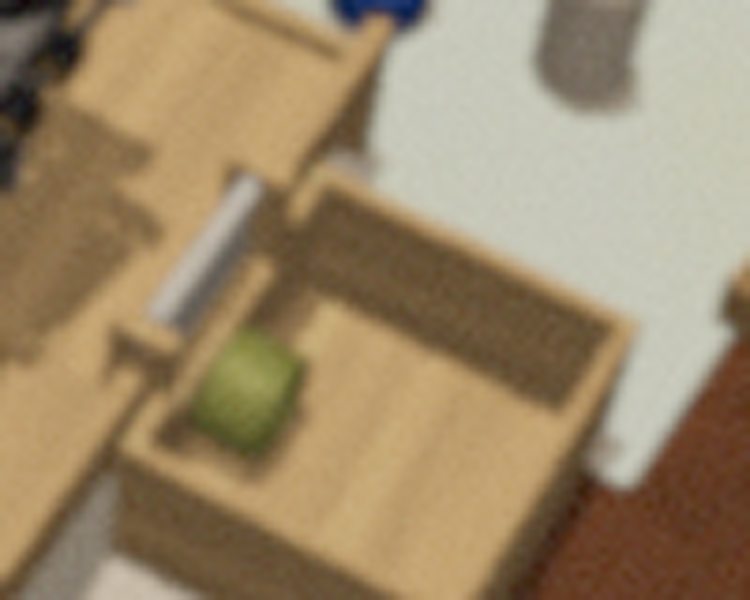

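View pics/t10.png

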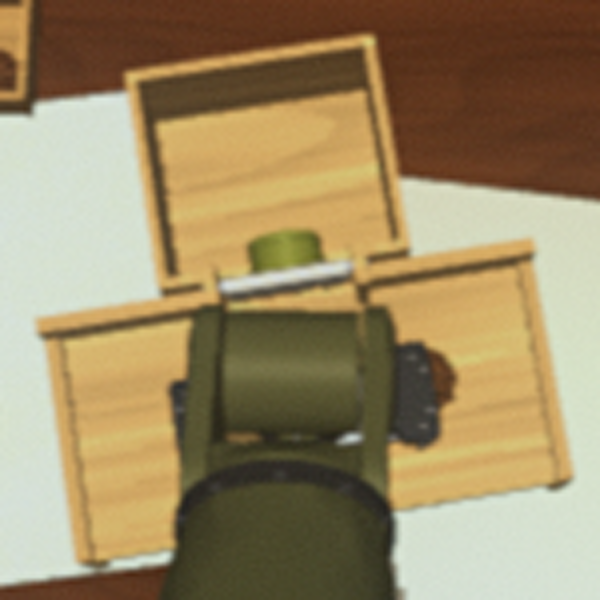

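The flap hangs shut at (205,260). The round lies on its side in the box at (245,390), below the flap edge. I'll lift clear and check that it stays still.

Emit:
step_arm:
  increments: "0 0 -0.02 0 0.17;0 0 -0.03 0 0.17;0 0 -0.03 0 0.17;0.02 0 -0.03 0 0.17;0.03 0 -0.02 0 0.17;0.03 0 0 0 0.17;0.03 0 0 0 0.17;0.03 0 0 0 0.17;0.02 0 0 0 0.17;0 0 0 0 0.17;0 0 0 0 0.17;0 0 0 0 0.17"

```text
time_s: 15.05
eef_pos: [391.2, 13.8, 212.3]
tcp_rot: [0.294, -3.128, -0.0]
wrist_force: [-0.2, 0.9, -0.5]
grip_width: 16.0
```

```bash
python3 -c "
from h import *
st();shot('top','t11');import cv2
a=viewer.snapshot('scene');cv2.imwrite('pics/s11.png',cv2.resize(a[:,:,::-1],(800,600),interpolation=cv2.INTER_CUBIC));cv2.imwrite('pics/s11c.png',cv2.resize(a[165:245,275:375,::-1],(750,600),interpolation=cv2.INTER_CUBIC))"
```

```text
t 15.05 chute xy [-2.755e+02  2.000e-01] z 212.3 phi-yaw 1.5725226490958106 tilt [-0.  0. -1.] grip 16.00128103756507 F [-0.2  0.9 -0.5] q [-0.06 -0.07  1.92  0.    1.29 -1.82]
```

View pics/t11.png

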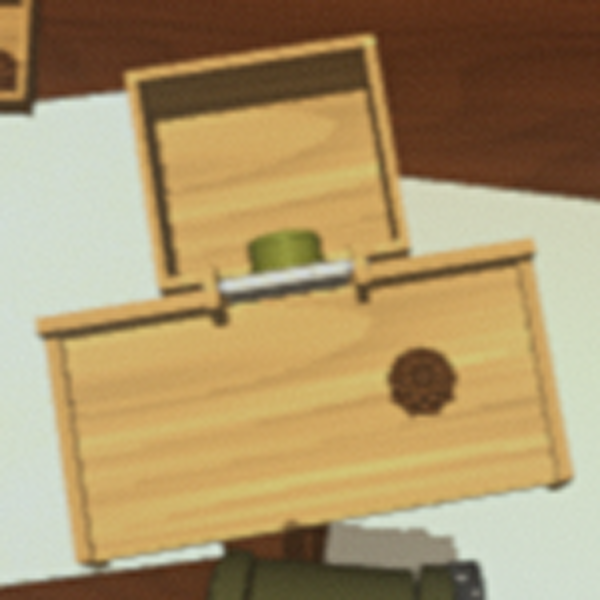

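View pics/s11.png

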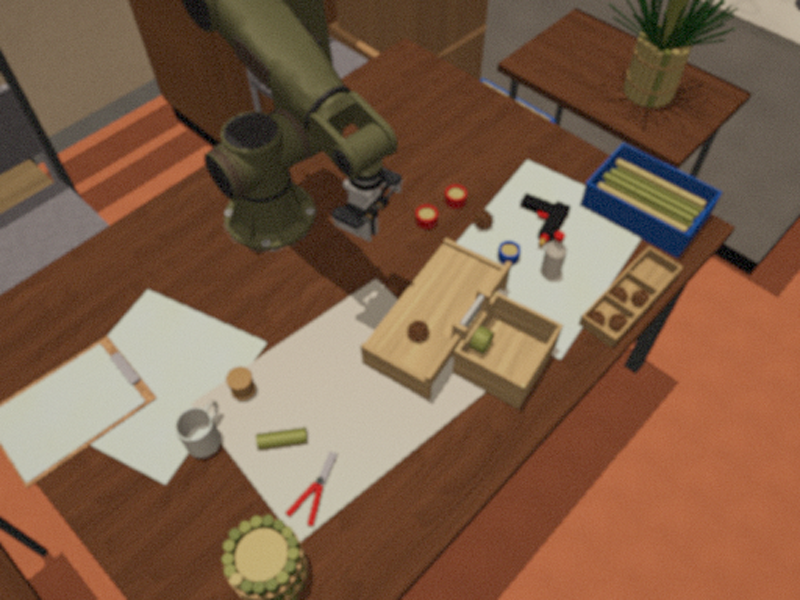

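View pics/s11c.png

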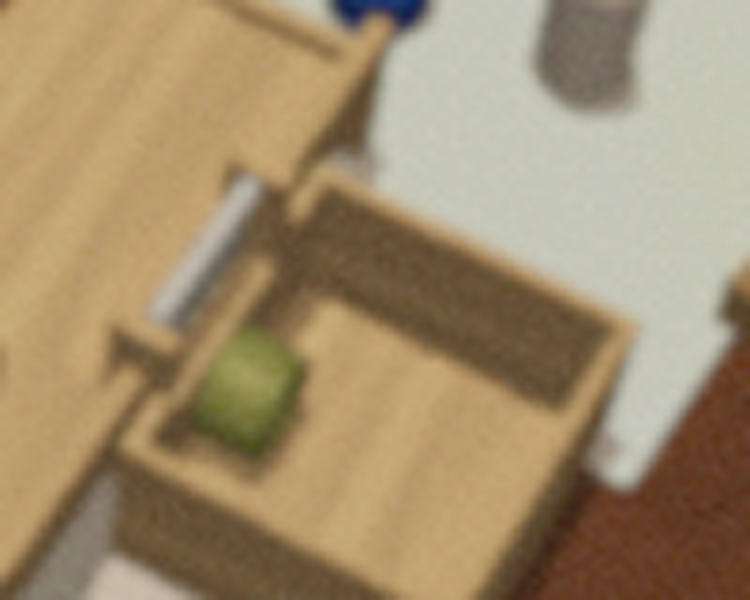

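The round is at rest in the box, unchanged over 1.5 s. The flap looks as it did at the start, the cone is still at (422,381), and the arm is clear, so I'm handing the job in.

```bash
python3 -c "
from h import *
print(r.finish_job())"
```

```text
the job is handed in; nothing more can be done
None
```

The bamboo round is in the box and the flap has swung shut. I handed the job in at about 15 s of the 51 s allowed.

- **Method:** I pushed the round sideways across the deck with nearly closed fingers, lined it up behind the opening and pushed it under the flap until it tipped off the lip. It was never gripped or lifted. The moves could not lean the tool, so the fingers stayed upright. They stopped about 2 mm short of the hinge tube by my estimate and never went under it.
- **Last checks:** The final pictures show the flap hanging as it did at the start. The round rests on its side on the box floor against the lip wall, and did not move over about 1.5 s. The pine cone on the deck and the things on the table look unmoved by eye, and the arm is clear of everything.
- **Forces:** Every wrist force reading I took was below about 3 N. I only read it at the end of each move, so peaks in between were not seen.
- **Disagreement:** The two cameras differed by up to about 4 mm on the round's sideways position and 7 mm on the cone's. This was small next to the room in the opening. No check failed.

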